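# Index the setting dial by one turn of the hand wheel and clamp it

### The job

Bring the next stone setting round to the pointer of the indexer: push the steel hand wheel by its upright red handle through exactly one full turn clockwise (seen from above), so that the handle stands at the yellow index tab again, without running on past it. Then push the black-knobbed clamp lever clockwise against its stop, to lock the dial. Only push, with light force, and pinch nothing: leave the brass dial itself untouched, and the things lying around it where they are.

Things in the scene. Friction and masses are not known exactly. Their poses are not given: they have to be found in the camera images.
- indexer: Fixed bench machine on a dark steel base plate 150 (x) by 370 (y) by 18 mm; place and yaw vary. Origin: centre of the plate's underside, on the bench; x points away from the operator, y left, z up. Along its y axis: green gearbox with hand wheel at y = +95 mm, brass dial at -35 mm, green post with clamp lever at -135 mm. Only the handle, the lever's hub and knob rise above 103 mm.
- handwheel (a joint): Turn of the steel hand wheel about its vertical axis, rad: 0 at the start, growing clockwise seen from above; a full turn is 6.283; no stop near there. Needs about 2 N at the handle, stays where left. Gears turn the dial by one setting (1/8 turn) per turn. Rim 134 mm outside diameter, three spokes, rim top 99 mm, hub top 103 mm above the bench.
- handle_mid (a point): Middle of the red upright handle on the wheel's rim, 123 mm above the bench. The handle is a round post 20 mm across, from 100 to 146 mm above the bench, 60 mm from the wheel's axis, and moves with the wheel. It starts at the yellow index tab (on the machine's -x side of the wheel).
- wheel_axis (a point): Point on the hand wheel's vertical axis, 123 mm above the bench (20 mm over the hub); fixed to the machine.
- index_tab (a point): Top of the yellow index tab on the gearbox, just outside the wheel's rim, 88 mm above the bench and 92 mm from the wheel's axis.
- dial: The brass dial, 110 mm across, with eight settings (coloured beads, tops 61 mm above the bench); the wheel turns it. Not to be touched. Origin: centre of its underside, 39 mm above the bench.
- clamp_lever (a joint): Swing of the clamp lever about its vertical axis, rad: 0 to 1.4. At 0 (unclamped) the arm points along the machine's -y; it grows clockwise seen from above, the arm swinging towards the machine's -x; 1.4 is clamped, at the stop. It starts between 0 and 0.3. Stiff: needs about 1.5 N at its knob and stays where it is left.
- lever_knob (a point): Middle of the lever's black upright knob, a round post 20 mm across, from 94 to 142 mm above the bench, 60 mm from the lever's axis; this point is 118 mm above the bench.
- lever_axis (a point): Point on the clamp lever's vertical axis, 118 mm above the bench; the lever's own arm and hub below reach to 108 mm.
- tea_glass: Bystander: glass mug of tea, 75x101x92 mm, origin at the centre of its underside. Loose.
- wood_bowl: Bystander: small brown wooden bowl, 92 mm across, 22 mm high. Loose.
- copper_dish: Bystander: small copper dish, 78 mm across, 18 mm high. Loose.
- dapping_block: Bystander: steel cube with hollows, 45 mm. Loose.
- rubber_block: Bystander: black rubber block, 60x60x22 mm. Loose.
- spool_3: Bystander: spool of yellow thread, 36 mm across, 36 mm high, standing close behind the indexer. Loose.
- pliers_flat: Bystander: red-handled pliers, 48x157x12 mm, lying flat. Loose.
- wheel_handle: The red handle itself (see handle_mid), which spins freely on its pin; origin at the centre of its foot, 100 mm above the bench.

How it is judged:
By the outcome, as a careful person would: the job done as asked, in the order asked, and still so for the second after the job is handed in, with the robot touching nothing.
It also fails if it takes over 72 s, if anything falls off the work surface, if the arm or the gripper's body presses on something with over 40 N, if the wrist force passes 120 N, or if a joint passes its speed limit or range.

### The arm

A 7-joint arm with a two-finger parallel gripper is mounted at the origin on a cart in front of the work surface, level with it; the furniture and walls round the work are solid. World frame = base frame: x ahead of the robot, y to its left, z up, the work surface at z = 0. Lengths are in m, angles in degrees, forces in N, time in s.
With the tool pointing down it reaches from about 0.4 to 0.875 m from the base axis. Payload 6.5 kg.
Tool frame: the origin (TCP) lies on the centre line of the jaws, within the pads' length; the fingertips stand 17 mm ahead of it and the grasp point (between the pads) lies 2 mm behind it; z points along the fingers, y is the direction in which the jaws open and shut (so a half turn about z gives the same grasp; the last joint's range is limited). The gripper opens to 88 mm and grips with 3 to 60 N. Pads are 18 mm wide; open, the fingers measure 123 mm over their backs; the gripper's body (75 mm by 187 mm) begins 45 mm behind the grasp point.
Start: joints at [64.847, 30.733, -0.252, 88.115, 0.149, 61.152, -4.079], TCP at [0.237, -0.605, 0.256] pointing down, gripper open.
Joint ranges: [-154.64, 154.64], [-21.42, 123.67], [-72.66, 72.17], [13.99, 137.28], [-74.86, 254.86], [10.95, 109.41], [-158.01, 158.01]. Speed limits (degrees/s): [136.94, 136.94, 180, 180, 180, 180, 180].

### API

Orientations are given as [roll, pitch, yaw] about the fixed x, y, z axes, in that order (R = Rz(yaw) Ry(pitch) Rx(roll)).
In Python, from station import env gives the robot as it stands.
- The arm moves only by the shell command python3 -m inch 'ROWS' [FORCE]. ROWS is text: rows parted by semicolons, each of 7 numbers parted by spaces: the shift along the tool's x, y, z in units of 40 mm (1.0 is 40 mm), then the turn, a rotation vector about the tool's x, y, z in rad, then the gripper command: -1 is fully open, 1 is shut, values between are in proportion. In form: x y z ax ay az hand; .... A call has 1 to 20 rows; each row shifts and turns the commanded pose from where the row before left it, along the tool's axes as they then stand; what a row does not reach is not made up. A row lasts 1/12 s, in which the tool goes at most 41.7 mm and 7.16 degrees, less where a joint would pass 70% of its speed; a pose out of reach is approached as far as the arm can. A call is refused whole if a number of a shift passes 1 or a number of a turn 0.125, either way. A call with a gripper value outside its range is refused whole. The fingers move at their own pace and stop on an object; FORCE is the grip in N (left out, the last holds). Time passes only in rows, so rows that do not move let the fingers close. It gives the time, the measured TCP pose, the force and the opening at its end, in the units of the state.
- env.get_state(): the state, without advancing time (a new reading comes with each control period).
- env.get_image(name): name is "side" or "top"; returns the picture (384x512x3 uint8, red, green, blue); there is no depth.
- env.camera_model(name): a dict with "fx", "fy", "cx", "cy" (pixels), "pose" (4x4, takes a point from camera to world coordinates). Camera axes: x right, y down, z forward; pixel columns grow to the right and rows downward; lengths in m; the calibration is good to about 2 mm. A picture is of the moment at which its call begins. camera_model takes no time and is no camera call.
- env.job_done(): hands the job in, once; it reports no verdict.
The state is a dict: "clock": time; "qpos": joint angles; "qvel": joint speeds; "joint_torque": joint torques, N m; "tool_pos": TCP position; "eef_rot": TCP orientation; "force": force on the tool from outside, world axes, zero at the start; "ft_torque": the same for the moment, N m; "gripper_width": opening from 0.0 (shut) to 1.0 (fully open).
Only numpy, scipy, OpenCV 4.12 (cv2) and the standard library are available. Lean on these libraries where they do the work, as an engineer would, in place of code of your own. Each camera call takes 0.05 s, during which the arm holds its last target.

## Working session

There is one attempt and no reset: what is moved stays moved. The work goes in short steps, Python scripts to look and compute and a shell command to move; the robot and the scene stay as the last step left them, time stands still between calls to the robot, and variables do not carry over. Pictures are saved under pics/ and viewed, and the job is handed in when it is done.

```bash
ls; mkdir -p pics; python3 - <<'E'
from station import env
import cv2
s=env.get_state();print(s)
for n in("top","side"):
    im=env.get_image(n);cv2.imwrite(f"pics/{n}0.png",im[:,:,::-1]);m=env.camera_model(n);print(n,m)
E
```

```text
pics
{'clock': 0.0, 'qpos': array([64.84716891, 30.77527921, -0.2546373 , 88.16817766,  0.14888716,
       61.1521991 , -4.08242923]), 'qvel': array([-0.0357716 , -0.10445477,  0.04021851,  0.09083563,  0.00942447,
        0.08111716, -0.02119118]), 'joint_torque': array([-5.07418699e-04, -5.70988834e+01,  9.90263633e-01, -2.51609159e+01,
       -5.63306082e-02,  1.79873861e-02,  2.37789764e-04]), 'tool_pos': array([ 0.2365309 , -0.60482992,  0.25488124]), 'eef_rot': array([-1.79904917e+02,  6.78703683e-03,  2.13612401e+01]), 'force': array([ 0.18851833, -0.53583217,  0.96867263]), 'ft_torque': array([-0.01276309,  0.07766531, -0.00856791]), 'gripper_width': 1.0020919966818724}
top {'fx': 484.3501049167248, 'fy': 484.3501049167248, 'cx': 253.28360570305495, 'cy': 191.32484542213004, 'pose': array([[-2.43420180e-01, -9.15094477e-01,  3.21478948e-01,
        -4.60426943e-02],
       [-9.69919583e-01,  2.30213185e-01, -7.91068457e-02,
         2.23717514e-01],
       [-1.61845491e-03, -3.31064930e-01, -9.43606588e-01,
         1.85276796e+00],
       [ 0.00000000e+00,  0.00000000e+00,  0.00000000e+00,
         1.00000000e+00]])}
side {'fx': 414.2569328524808, 'fy': 414.2569328524808, 'cx': 250.20961164787937, 'cy': 188.34724916193926, 'pose': array([[ 0.8773158 , -0.29077024,  0.38179791, -0.15319824],
       [-0.47977862, -0.51253833,  0.71212143, -1.19990128],
       [-0.01137766, -0.80793386, -0.58916332,  1.1229464 ],
       [ 0.        ,  0.        ,  0.        ,  1.        ]])}
```

View pics/top0.png

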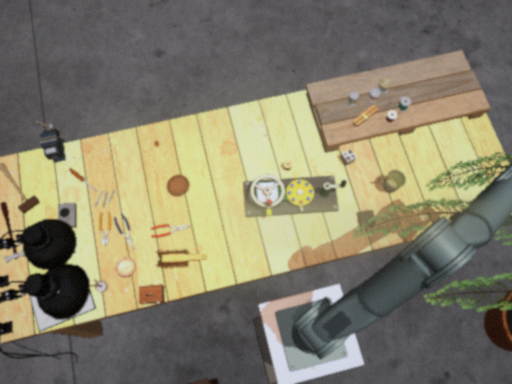

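View pics/side0.png

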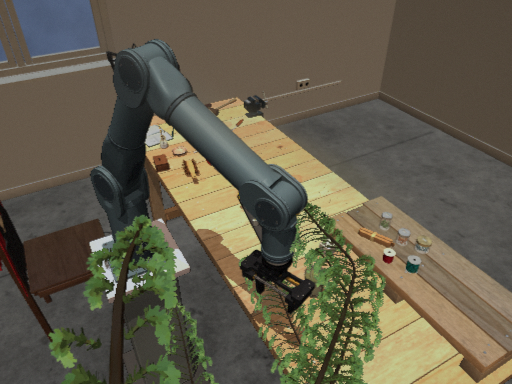

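The top view shows the indexer with its wheel at about (266,191), dial at (300,192) and lever at about (335,184). In the side view the arm hides it. I'll enlarge the top view.

```bash
python3 - <<'E'
import cv2
im=cv2.imread("pics/top0.png")[160:230,230:360];cv2.imwrite("pics/top0z.png",cv2.resize(im,None,fx=6,fy=6,interpolation=cv2.INTER_CUBIC))
E
cat > h.py <<'E'
import numpy as np,cv2
from station import env
def ray(n,uv,z):
    m=env.camera_model(n);P=m['pose'];d=P[:3,:3]@np.array([(uv[0]-m['cx'])/m['fx'],(uv[1]-m['cy'])/m['fy'],1]);o=P[:3,3]
    return o+d*(z-o[2])/d[2]
def proj(n,p):
    m=env.camera_model(n);P=m['pose'];c=P[:3,:3].T@(np.asarray(p)-P[:3,3]);return np.array([m['fx']*c[0]/c[2]+m['cx'],m['fy']*c[1]/c[2]+m['cy']])
E
```

```text
(no output)
```

View pics/top0z.png

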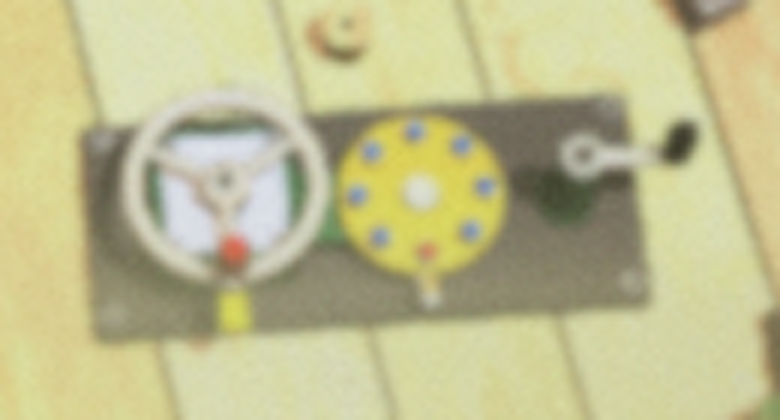

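```bash
cat > fit.py <<'E'
from h import *
from scipy.optimize import least_squares
# machine pts -> zoom px
obs=[((.075,.185,.018),(83,130)),((.075,-.185,.018),(622,96)),((-.075,-.185,.018),(648,302)),((-.075,.185,.018),(96,340)),
((0,.095,.099),(227,187)),((-.092,.095,.088),(236,296)),((-.060,.095,.146),(234,243)),((0,-.135,.108),(582,155)),((0,-.035,.05),(422,195))]
def M(q,p):
    c,s=np.cos(q[2]),np.sin(q[2]);return np.array([q[0]+c*p[0]-s*p[1],q[1]+s*p[0]+c*p[1],p[2]])
px=lambda z:np.array([230+(z[0]+.5)/6-.5,160+(z[1]+.5)/6-.5])
def f(q):return np.concatenate([proj('top',M(q,p))-px(z) for p,z in obs])
r=least_squares(f,[.5,0,0],loss='soft_l1')
q=r.x
if __name__=='__main__':
    print(q,np.degrees(q[2]));print(f(q).reshape(-1,2).round(2))
    for n,p in dict(wheel=(0,.095,.123),handle=(-.06,.095,.123),tab=(-.092,.095,.088),lev=(0,-.135,.118),dial=(0,-.035,.05)).items():print(n,M(q,p).round(4))
    k=ray('top',px((684,140)),.118);print('knob by pixel',k, 'knobtop',ray('top',px((688,128)),.142))
    a=M(q,(0,-.135,.118));d=k-a;print(np.linalg.norm(d[:2]),'lever angle',(-np.pi/2+q[2]-np.arctan2(d[1],d[0])))
    for n,u,z in (('spool',(340,35),.02),('dap',(705,5),.02)):print(n,ray('top',px(u),z))
E
python3 fit.py
```

```text
[ 0.52708358 -0.06940245 -0.17942017] -10.280018358687695
[[-0.47 -0.66]
 [ 0.63 -0.71]
 [ 0.9   0.2 ]
 [-0.38 -0.13]
 [-0.38 -0.81]
 [-0.11  4.76]
 [ 0.    0.84]
 [ 0.35 -0.05]
 [-0.3  -0.08]]
wheel [0.544  0.0241 0.123 ]
handle [0.485  0.0348 0.123 ]
tab [0.4535 0.0405 0.088 ]
lev [ 0.503  -0.2022  0.118 ]
dial [ 0.5208 -0.1038  0.05  ]
knob by pixel [ 0.49386699 -0.26431958  0.118     ] knobtop [ 0.49346188 -0.26244289  0.142     ]
0.06275118266474436 lever angle -0.033493277614319084
spool [ 0.65432196 -0.08788378  0.02      ]
dap [ 0.61480215 -0.33563655  0.02      ]
```

```bash
python3 -m inch '0.2 -0.2 0 0 0 0 1;0.4 -0.4 0 0 0 0 1;0.6 -0.6 0 0 0 0 1;0.6 -0.64 0 0 0 0 1;0.6 -0.64 0 0 0 0 1;0.6 -0.64 0 0 0 0 1;0.6 -0.64 0 0 0 0 1;0.6 -0.64 0 0 0 0 1;0.6 -0.64 0 0 0 0 1;0.6 -0.64 0 0 0 0 1;0.6 -0.64 0 0 0 0 1;0.6 -0.64 0 0 0 0 1;0.6 -0.64 0 0 0 0 1;0.6 -0.64 0 0 0 0 1;0.6 -0.64 0 0 0 0 1;0.6 -0.64 0 0 0 0 1;0.6 -0.64 0 0 0 0 1;0.6 -0.64 0 0 0 0 1;0.6 -0.64 0 0 0 0 1;0.2 -0.4 0 0 0 0 1' 5; python3 -c "
from station import env
s=env.get_state();print(s['qpos'],s['eef_rot'],s['clock'])"
```

```text
clock: 1.77
tool_pos: [0.475, 0.0009, 0.2559]
eef_rot: [-179.9, -0.1, 21.6]
force: [-0.7, 1.2, 0.7]
gripper_width: 0.003
[ 11.9463538   14.88254954 -20.26381818 112.96628642   6.2743781
  53.09837774 -79.82935278] [-1.79937462e+02 -1.20200695e-01  2.16291325e+01] 1.7667
```

```bash
python3 - <<'E'
from h import *
for n,c in(("top",(140,240,220,370)),("side",(160,330,200,400))):
    im=env.get_image(n)[c[0]:c[1],c[2]:c[3],::-1];cv2.imwrite(f"pics/{n}1.png",cv2.resize(im,None,fx=4,fy=4,interpolation=cv2.INTER_CUBIC)[:600])
E
```

```text
(no output)
```

View pics/top1.png

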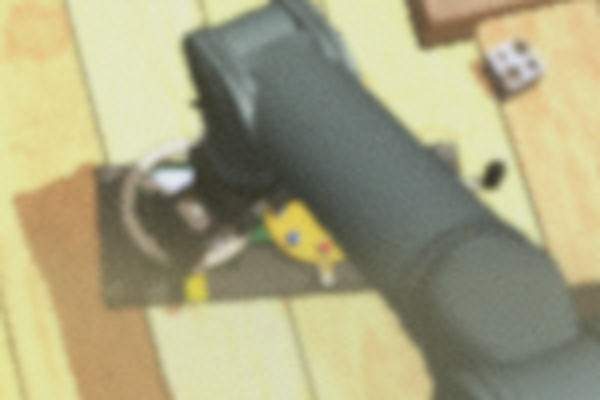

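View pics/side1.png

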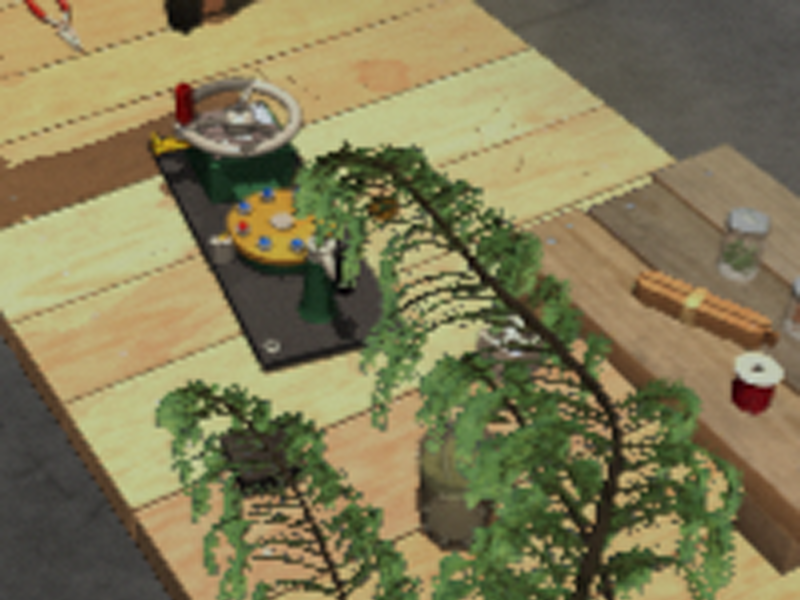

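```bash
python3 - <<'E'
from fit import *
c=np.array([200,160])
for n,p in dict(handlemid=(-.06,.095,.123),wheeltop=(0,.095,.103),tab=(-.092,.095,.088),knob=(0,-.195,.118),levaxis=(0,-.135,.108),c1=(-.075,-.185,.018),c2=(-.075,.185,.018),dial=(0,-.035,.05)).items():print(n,(proj('side',M(q,p))-c)*4)
print((proj('side',[.475,0,.256])-c)*4)
im=env.get_image('side');cv2.imwrite('pics/side2.png',im[:,:,::-1])
E
```

```text
handlemid [180.42129487 103.22625187]
wheeltop [235.20750022 107.65229499]
tab [151.78195125 136.45291829]
knob [340.91801462 270.80725061]
levaxis [316.24305171 238.6705459 ]
c1 [258.60927414 361.68081471]
c2 [144.50782968 137.88754453]
dial [277.91771471 221.6476237 ]
[185.66806126  13.02189851]
```

View pics/side2.png

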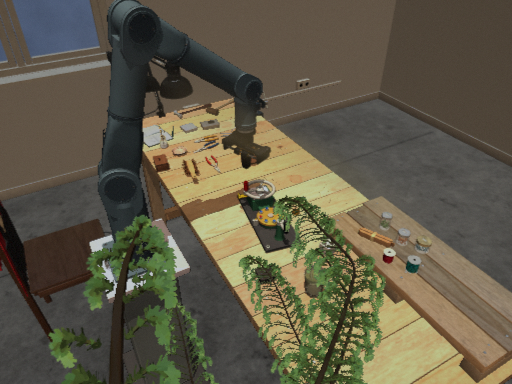

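```bash
python3 - <<'E'
import cv2,numpy as np
from h import *
im=cv2.imread('pics/side2.png')[170:270,230:330];cv2.imwrite('pics/side2z.png',cv2.resize(im,None,fx=6,fy=6,interpolation=cv2.INTER_CUBIC))
E
```

```text
(no output)
```

View pics/side2z.png

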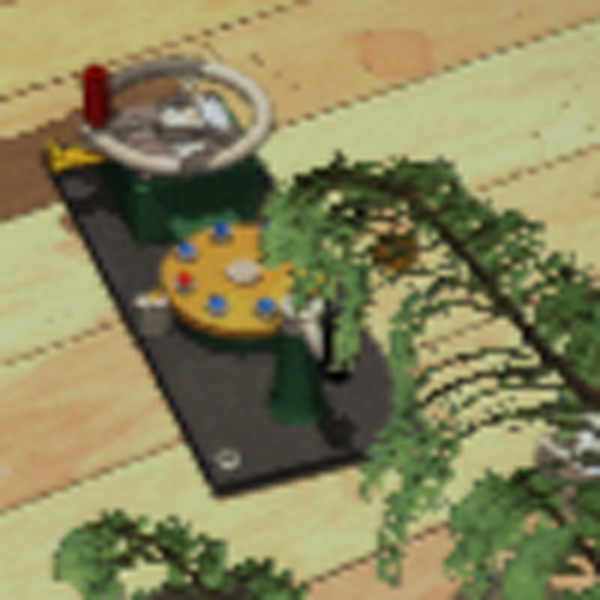

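```bash
cat >> fit.py <<'E'
obs=[o for i,o in enumerate(obs) if i!=5]
so=[((-.06,.095,.123),(96,95)),((-.06,.095,.146),(96,69)),((0,.095,.093),(177,116)),((-.075,-.185,.018),(212,485)),((-.075,-.185,0),(217,497)),((0,-.035,.055),(243,270))]
px2=lambda z:np.array([230+(z[0]+.5)/6-.5,170+(z[1]+.5)/6-.5])
def g(q):return np.concatenate([f(q)]+[proj('side',M(q,p))-px2(z) for p,z in so])
q=least_squares(g,q,loss='soft_l1').x
WA=M(q,(0,.095,.123));H=M(q,(-.06,.095,.123));LA=M(q,(0,-.135,.118))
E
python3 - <<'E'
from fit import *
print(q,np.degrees(q[2]));print(g(q).reshape(-1,2).round(1).tolist());print(WA,H,LA)
p=lambda Z:np.array([230+(Z[0]+.5)/6-.5,170+(Z[1]+.5)/6-.5])
E
```

```text
[ 0.52782699 -0.06941257 -0.17649088] -10.112182736985813
[[-0.6, -0.7], [0.5, -1.0], [0.9, -0.1], [-0.4, -0.2], [-0.4, -0.9], [0.0, 0.7], [0.3, -0.3], [-0.4, -0.3], [-0.4, 0.4], [-0.5, 0.2], [-0.2, -0.1], [0.1, -0.1], [-0.8, 1.4], [-0.4, -0.2]]
[0.54450672 0.02411168 0.123     ] [0.48543877 0.03464625 0.123     ] [ 0.50412423 -0.20231547  0.118     ]
```

```bash
python3 -m inch '0 0 0 0 0 -0.113 1;0 0 0 0 0 -0.113 1;0 0 0 0 0 -0.113 1;0 0 0 0 0 -0.113 1;0 0 0 0 0 -0.113 1;0 0 0 0 0 -0.113 1;0 0 0 0 0 -0.113 1;0 0 0 0 0 -0.113 1;0 0 0 0 0 -0.113 1;0 0 0.3 0 0 0 1;0 0 0.4 0 0 0 1;0 0 0.4 0 0 0 1;0 0 0.4 0 0 0 1;0 0 0.4 0 0 0 1;0 0 0.4 0 0 0 1;0 0 0.4 0 0 0 1;0 0.1 0.3 0 0 0 1;0 0 0.1 0 0 0 1;0 0 0 0 0 0 1'; python3 -c "
from fit import *
s=env.get_state();print(s['qpos'],s['eef_rot'],s['clock'],s['tool_pos'])
psi=np.radians(s['eef_rot'][2]);d=H-s['tool_pos'];print('handle in tool x,y mm',1e3*(d[0]*np.cos(psi)+d[1]*np.sin(psi)),1e3*(d[0]*np.sin(psi)-d[1]*np.cos(psi)))
im=env.get_image('side')[150:250,210:310,::-1];cv2.imwrite('pics/s3.png',cv2.resize(im,None,fx=6,fy=6,interpolation=cv2.INTER_CUBIC))
"
```

```text
clock: 3.5
tool_pos: [0.4768, -0.0059, 0.1309]
eef_rot: [-179.9, 0.1, 79.5]
force: [0.5, -0.3, 0.0]
gripper_width: 0.005
[ 15.88154798  27.53352092 -25.23810653 117.87817378  18.50082369
  38.48927916 -31.96324639] [-1.79873797e+02  6.29122581e-02  7.95442721e+01] 3.5 [ 0.47679924 -0.0059291   0.13088549]
handle in tool x,y mm 41.46947662378114 1.1326333549813448
```

View pics/s3.png

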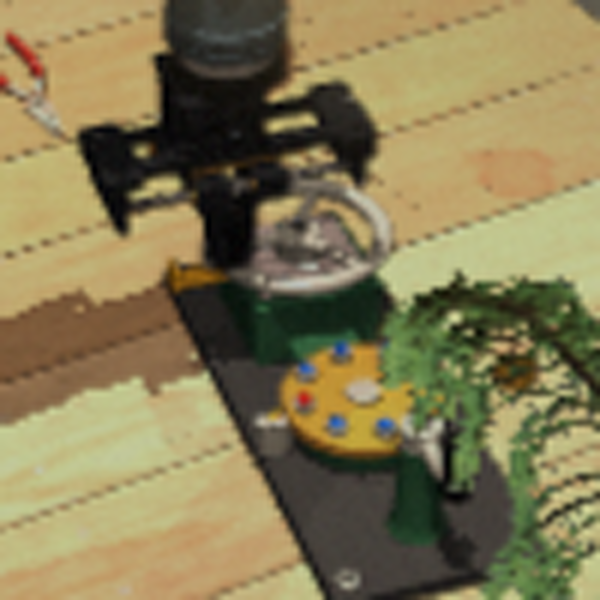

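```bash
python3 -m inch '0.15 0.03 0 0 0 0 1;0.15 0 0 0 0 0 1;0.1 0 0 0 0 0 1;0 0 0 0 0 0 1;0 0 0 0 0 0 1'; python3 -m inch '0.05 0 0 0 0 0 1;0.05 0 0 0 0 0 1;0 0 0 0 0 0 1'; python3 -m inch '0.05 0 0 0 0 0 1;0.05 0 0 0 0 0 1;0 0 0 0 0 0 1'
```

```text
clock: 3.97
tool_pos: [0.4822, 0.0113, 0.132]
eef_rot: [180.0, -0.0, 79.7]
force: [-0.3, -0.2, -0.3]
gripper_width: 0.001
clock: 4.22
tool_pos: [0.4828, 0.0151, 0.1317]
eef_rot: [180.0, -0.0, 79.6]
force: [-0.8, 0.4, 0.1]
gripper_width: 0.01
clock: 4.47
tool_pos: [0.4833, 0.0187, 0.1317]
eef_rot: [-180.0, 0.0, 79.6]
force: [-0.6, -0.9, 0.2]
gripper_width: 0.004
```

```bash
python3 -m inch '0.13 -0.03 0 0 0 0.087 1;0.13 -0.03 0 0 0 0.087 1;0.13 -0.03 0 0 0 0.087 1;0.13 -0.03 0 0 0 0.087 1;0.13 -0.03 0 0 0 0.087 1;0.13 -0.03 0 0 0 0.087 1;0.13 -0.03 0 0 0 0.087 1;0.13 -0.03 0 0 0 0.087 1'; cat > st.py <<'E'
from fit import *
def T(th,tgt_c=None):pass
s=env.get_state();psi=np.radians(s['eef_rot'][2]);d=WA-s['tool_pos']
print('axis in tool mm',1e3*(d[0]*np.cos(psi)+d[1]*np.sin(psi)),1e3*(d[0]*np.sin(psi)-d[1]*np.cos(psi)),'q7',s['qpos'][6],'F',s['force'])
E
python3 st.py; python3 -c "
from h import *
im=env.get_image('side')[150:250,210:310,::-1];cv2.imwrite('pics/s4.png',cv2.resize(im,None,fx=6,fy=6,interpolation=cv2.INTER_CUBIC))"
```

```text
clock: 5.13
tool_pos: [0.4935, 0.0591, 0.1315]
eef_rot: [-180.0, 0.1, 39.5]
force: [-2.2, -2.6, 1.2]
gripper_width: 0.004
axis in tool mm 17.11294615990137 59.40561594048481 q7 -72.97713856939092 F [-2.17250259 -2.61921128  1.17759328]
```

View pics/s4.png

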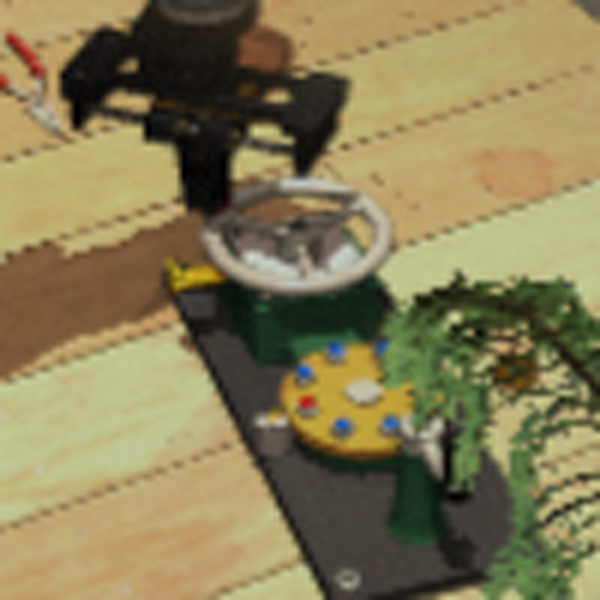

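```bash
python3 -m inch '0.13 -0.03 0 0 0 0.087 1;0.13 -0.03 0 0 0 0.087 1;0.13 -0.03 0 0 0 0.087 1;0.13 -0.03 0 0 0 0.087 1;0.13 -0.03 0 0 0 0.087 1;0.13 -0.03 0 0 0 0.087 1;0.13 -0.03 0 0 0 0.087 1;0.13 -0.03 0 0 0 0.087 1;0.13 -0.03 0 0 0 0.087 1;0.13 -0.03 0 0 0 0.087 1;0.13 -0.03 0 0 0 0.087 1;0 0 0 0 0 0 1'; python3 st.py
```

```text
clock: 6.18
tool_pos: [0.5445, 0.0861, 0.1315]
eef_rot: [-180.0, -0.0, -15.1]
force: [0.8, -0.0, -0.3]
gripper_width: 0.007
axis in tool mm 16.153983507044213 59.83997494005269 q7 -119.80656742998467 F [ 0.83695896 -0.04933206 -0.32822872]
```

```bash
python3 -m inch '0.13 -0.03 0 0 0 0.087 1;0.13 -0.03 0 0 0 0.087 1;0.13 -0.03 0 0 0 0.087 1;0.13 -0.03 0 0 0 0.087 1;0 0 0 0 0 0 1;-0.15 0 0 0 0 0 1;-0.15 0 0 0 0 0 1;-0.15 0 0 0 0 0 1;0 0 0 0 0 -0.1 1;0 0 0 0 0 -0.12 1;0 0 0 0 0 -0.12 1;0 0 0 0 0 -0.12 1;0 0 0 0 0 -0.12 1;0 0 0 0 0 -0.12 1;0 0 0 0 0 -0.12 1;0 0 0 0 0 -0.12 1;0 0 0 0 0 -0.12 1;0 0 0 0 0 -0.12 1;0 0 0 0 0 -0.12 1'; python3 st.py
 python3 -m inch '0 0 0 0 0 -0.12 1;0 0 0 0 0 -0.12 1;0 0 0 0 0 -0.12 1;0 0 0 0 0 -0.12 1;0 0 0 0 0 -0.12 1;0 0 0 0 0 -0.12 1;0 0 0 0 0 -0.12 1;0 0 0 0 0 -0.12 1;0 0 0 0 0 -0.12 1;0 0 0 0 0 -0.12 1;0 0 0 0 0 -0.12 1;0 0 0 0 0 -0.12 1;0 0 0 0 0 -0.12 1;0 0 0 0 0 -0.12 1;0 0 0 0 0 -0.12 1;0 0 0 0 0 -0.12 1;0 0 0 0 0 0 1'; python3 st.py
```

```text
clock: 7.77
tool_pos: [0.5497, 0.0927, 0.1319]
eef_rot: [180.0, -0.0, 40.0]
force: [-0.1, -0.4, -0.5]
gripper_width: 0.003
axis in tool mm -48.03583242291064 49.255490608291055 q7 -74.62305080120859 F [-0.059284   -0.36061948 -0.53045286]
clock: 9.18
tool_pos: [0.5498, 0.0924, 0.1317]
eef_rot: [-180.0, -0.0, 149.8]
force: [0.2, -0.1, -0.1]
gripper_width: 0.011
axis in tool mm -29.761571115635967 -61.64348270582647 q7 18.20369757004789 F [ 0.1810181  -0.1427724  -0.06519942]
```

```bash
python3 -m inch '0 0 0 0 0 0.087 1;-0.15 0 0 0 0 0 1;-0.15 0 0 0 0 0 1;-0.1 0 0 0 0 0 1;-0.05 0 0 0 0 0 1;-0.13 0.03 0 0 0 0.087 1;-0.13 0.03 0 0 0 0.087 1;-0.13 0.03 0 0 0 0.087 1;-0.13 0.03 0 0 0 0.087 1;-0.13 0.03 0 0 0 0.087 1;-0.13 0.03 0 0 0 0.087 1;-0.13 0.03 0 0 0 0.087 1;-0.13 0.03 0 0 0 0.087 1;-0.13 0.03 0 0 0 0.087 1;-0.13 0.03 0 0 0 0.087 1'; python3 st.py;python3 -c "
from h import *
im=env.get_image('side')[150:250,210:310,::-1];cv2.imwrite('pics/s5.png',cv2.resize(im,None,fx=6,fy=6,interpolation=cv2.INTER_CUBIC))"
```

```text
clock: 10.43
tool_pos: [0.6021, 0.0464, 0.1317]
eef_rot: [179.9, -0.1, 94.5]
force: [1.9, 3.2, -1.5]
gripper_width: 0.005
axis in tool mm -17.70603506900133 -59.20317550951704 q7 -22.444943297389848 F [ 1.86881026  3.21376563 -1.52948961]
```

View pics/s5.png

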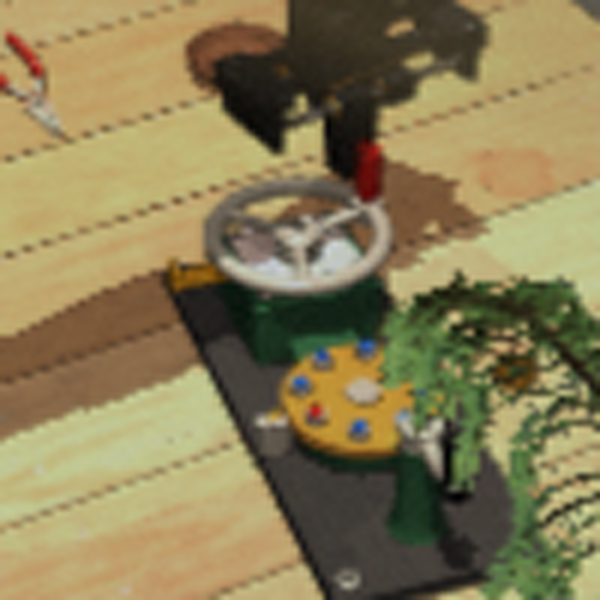

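```bash
python3 -m inch '-0.13 0.03 0 0 0 0.087 1;-0.13 0.03 0 0 0 0.087 1;-0.13 0.03 0 0 0 0.087 1;-0.13 0.03 0 0 0 0.087 1;-0.13 0.03 0 0 0 0.087 1;-0.13 0.03 0 0 0 0.087 1;-0.13 0.03 0 0 0 0.087 1;-0.13 0.03 0 0 0 0.087 1;-0.13 0.03 0 0 0 0.087 1;-0.13 0.03 0 0 0 0.087 1;-0.13 0.03 0 0 0 0.087 1;-0.13 0.03 0 0 0 0.087 1'; python3 st.py; python3 -m inch '-0.13 0.03 0 0 0 0.087 1;-0.13 0.03 0 0 0 0.087 1;-0.13 0.03 0 0 0 0.087 1;-0.13 0.03 0 0 0 0.087 1;-0.13 0.03 0 0 0 0.087 1;-0.13 0.03 0 0 0 0.087 1;-0.13 0.03 0 0 0 0.087 1;-0.13 0.03 0 0 0 0.087 1;0 0 0 0 0 0 1'; python3 st.py;python3 -c "
from h import *
im=env.get_image('side')[150:250,210:310,::-1];cv2.imwrite('pics/s6.png',cv2.resize(im,None,fx=6,fy=6,interpolation=cv2.INTER_CUBIC))"
```

```text
clock: 11.48
tool_pos: [0.5918, -0.0147, 0.1318]
eef_rot: [180.0, -0.1, 34.7]
force: [1.8, 0.8, -1.9]
gripper_width: 0.002
axis in tool mm -16.727736601465644 -58.89045293240064 q7 -67.2432418315831 F [ 1.84202382  0.78954366 -1.8644725 ]
clock: 12.23
tool_pos: [0.5546, -0.0363, 0.1317]
eef_rot: [180.0, 0.0, -5.1]
force: [-0.7, -0.7, 1.1]
gripper_width: 0.003
axis in tool mm -15.43833159386488 -59.28029633249436 q7 -98.59800309166987 F [-0.70863902 -0.68790627  1.09564473]
```

View pics/s6.png

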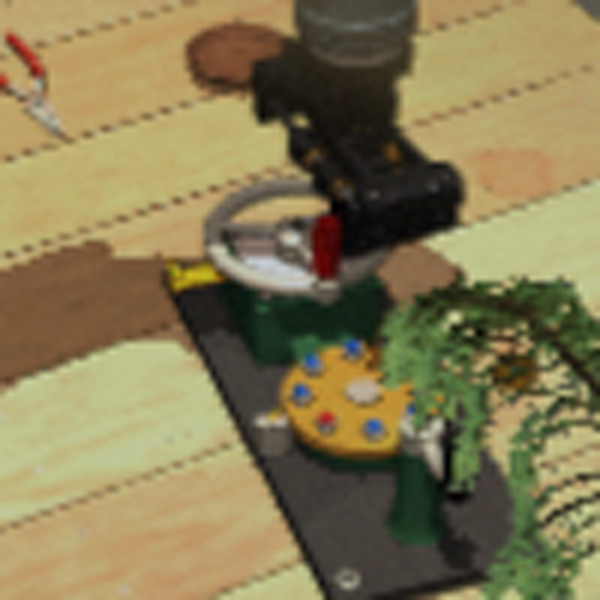

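```bash
python3 -m inch '-0.13 0.03 0 0 0 0.087 1;-0.13 0.03 0 0 0 0.087 1;-0.13 0.03 0 0 0 0.087 1;-0.13 0.03 0 0 0 0.087 1;-0.13 0.03 0 0 0 0.087 1;0 0 0 0 0 0 1;0.15 0 0 0 0 0 1;0.15 0 0 0 0 0 1;0.15 0 0 0 0 0 1;0 0 0 0 0 0 1'; python3 st.py
 python3 -m inch '0 0 0 0 0 -0.12 1;0 0 0 0 0 -0.12 1;0 0 0 0 0 -0.12 1;0 0 0 0 0 -0.12 1;0 0 0 0 0 -0.12 1;0 0 0 0 0 -0.12 1;0 0 0 0 0 -0.12 1;0 0 0 0 0 -0.12 1;0 0 0 0 0 -0.12 1;0 0 0 0 0 -0.12 1;0 0 0 0 0 -0.12 1;0 0 0 0 0 -0.12 1;0 0 0 0 0 -0.12 1;0 0 0 0 0 -0.12 1;0 0 0 0 0 -0.12 1;0 0 0 0 0 -0.12 1;0 0 0 0 0 0 1'
 python3 -m inch '0 0 0 0 0 -0.12 1;0 0 0 0 0 -0.12 1;0 0 0 0 0 -0.12 1;0 0 0 0 0 -0.12 1;0 0 0 0 0 -0.12 1;0 0 0 0 0 -0.12 1;0 0 0 0 0 -0.12 1;0 0 0 0 0 -0.12 1;0 0 0 0 0 -0.12 1;0 0 0 0 0 -0.12 1;0 0 0 0 0 0 1'; python3 st.py;python3 -c "
from h import *
im=env.get_image('side')[150:250,210:310,::-1];cv2.imwrite('pics/s7.png',cv2.resize(im,None,fx=6,fy=6,interpolation=cv2.INTER_CUBIC))"
```

```text
clock: 13.12
tool_pos: [0.5458, -0.0453, 0.1318]
eef_rot: [-180.0, -0.1, -29.9]
force: [-0.5, 0.0, 0.0]
gripper_width: 0.002
axis in tool mm -35.76117344011511 -59.465927700533626 q7 -118.21047943682679 F [-0.47658118  0.00360935  0.02300942]
clock: 14.53
tool_pos: [0.5443, -0.0447, 0.1315]
eef_rot: [-180.0, -0.0, 80.3]
force: [-0.6, -0.2, -0.4]
gripper_width: 0.003
clock: 15.45
tool_pos: [0.5442, -0.0446, 0.1314]
eef_rot: [180.0, -0.0, 148.8]
force: [0.3, 0.4, 0.3]
gripper_width: 0.008
axis in tool mm 35.268799789846945 58.96799379982666 q7 31.454213219604128 F [0.29900368 0.43849779 0.26869429]
```

View pics/s7.png

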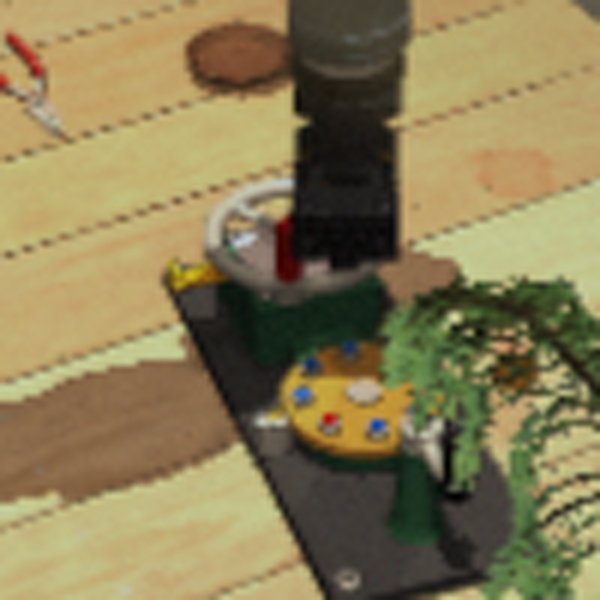

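```bash
python3 -m inch '0.15 0 0 0 0 0 1;0.15 0 0 0 0 0 1;0.1 0 0 0 0 0 1;0.06 0 0 0 0 0 1;0.13 -0.03 0 0 0 0.087 1;0.13 -0.03 0 0 0 0.087 1;0.13 -0.03 0 0 0 0.087 1;0.13 -0.03 0 0 0 0.087 1;0.13 -0.03 0 0 0 0.087 1;0.13 -0.03 0 0 0 0.087 1;0.13 -0.03 0 0 0 0.087 1;0.13 -0.03 0 0 0 0.087 1;0.13 -0.03 0 0 0 0.087 1;0.13 -0.03 0 0 0 0.087 1;0.08 -0.018 0 0 0 0.052 1;0 0 0 0 0 0 1'; python3 st.py;python3 -c "
from h import *
im=env.get_image('side')[150:250,210:310,::-1];cv2.imwrite('pics/s8.png',cv2.resize(im,None,fx=6,fy=6,interpolation=cv2.INTER_CUBIC))
im=env.get_image('top')[150:250,220:320,::-1];cv2.imwrite('pics/t8.png',cv2.resize(im,None,fx=6,fy=6,interpolation=cv2.INTER_CUBIC))
"
```

```text
clock: 16.83
tool_pos: [0.4875, 0.0025, 0.1318]
eef_rot: [-180.0, 0.0, 95.9]
force: [-0.3, -0.2, -0.4]
gripper_width: 0.007
axis in tool mm 15.668228380214714 58.87674494266854 q7 -19.770029024098 F [-0.25360049 -0.21393664 -0.44447233]
```

View pics/s8.png

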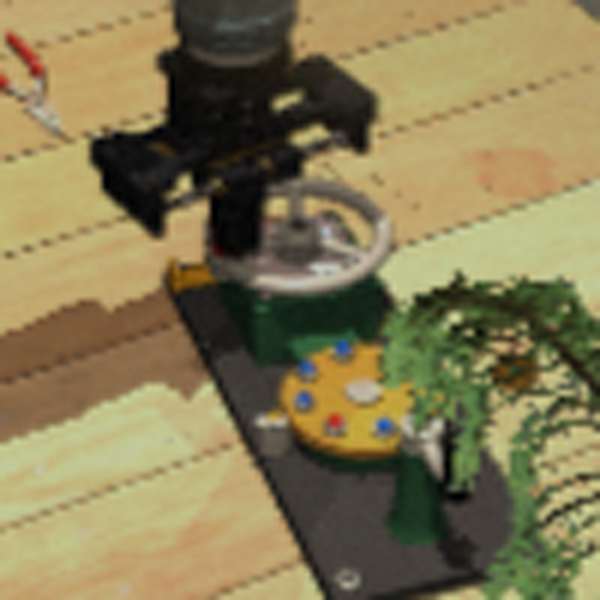

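View pics/t8.png

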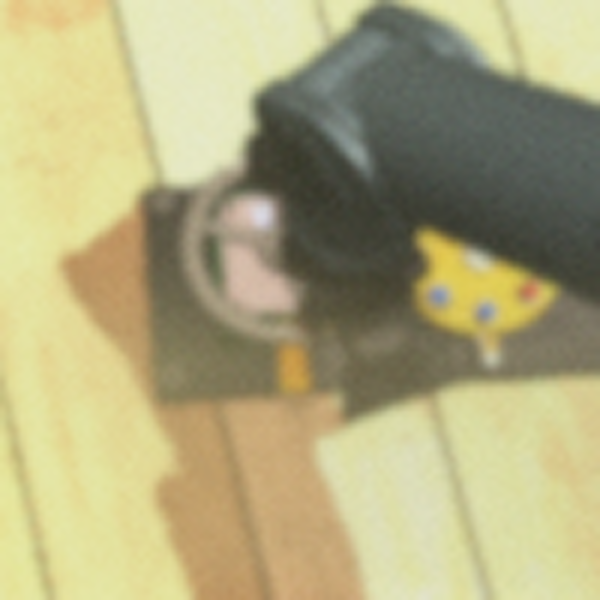

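```bash
python3 -m inch '-0.15 0 0 0 0 0 1;-0.25 0 0 0 0 0 1;-0.2 0 -0.3 0 0 0 1;0 0 -0.5 0 0 0 1;0 0 -0.6 0 0 0 1;0 0 -0.6 0 0 0 1;0 0 -0.6 0 0 0 1;0 0 -0.4 0 0 0 1;0 0 0 0 0 0 1'; python3 st.py;python3 -c "
from h import *
im=env.get_image('side');cv2.imwrite('pics/s9f.png',im[:,:,::-1])
im=im[170:270,230:330,::-1];cv2.imwrite('pics/s9.png',cv2.resize(im,None,fx=6,fy=6,interpolation=cv2.INTER_CUBIC))
"
```

```text
clock: 17.68
tool_pos: [0.4926, -0.023, 0.2549]
eef_rot: [179.7, 0.1, 95.9]
force: [0.9, -0.4, 0.1]
gripper_width: 0.007
axis in tool mm 41.4903367516941 56.51789735829269 q7 -8.899232811298345 F [ 0.87597699 -0.39058906  0.10516671]
```

View pics/s9.png

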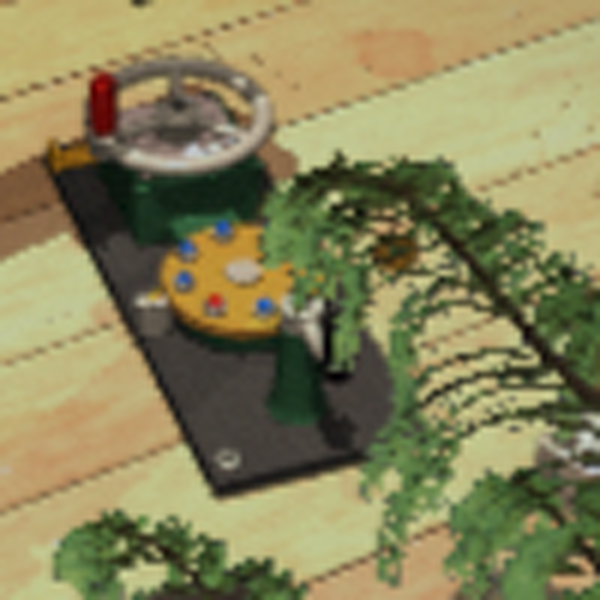

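```bash
cat > ang.py <<'E'
import sys
from fit import *
from scipy.optimize import minimize
def cent(f):
    im=cv2.imread(f).astype(float)[175:205,238:262]
    b,g_,r=im[...,0],im[...,1],im[...,2];w=np.clip(r-1.0*g_-30,0,None)*(r>1.8*g_)*(b<.7*r)
    v,u=np.mgrid[175:205,238:262];return np.array([(w*u).sum(),(w*v).sum()])/w.sum(),w.sum()
def model(th,z=.123):
    return proj('side',M(q,(-.06*np.cos(th),.095+.06*np.sin(th),z)))
c0,w0=cent('pics/side2.png');c,w=cent(sys.argv[1]);print(c0,w0,c,w,model(0))
off=c0-model(0)
ths=np.radians(np.arange(-40,40,.25));e=[np.linalg.norm(model(t)+off-c) for t in ths];i=np.argmin(e);print('deg from start (cw+)',np.degrees(ths[i]),'res px',e[i],'px/deg',np.linalg.norm(model(.0)-model(np.radians(1))))
E
python3 ang.py pics/s9f.png; python3 ang.py pics/side2.png
```

```text
[245.23358081 185.05711022] 1751.0 [246.51933431 186.41752325] 2043.0 [245.21413809 185.7924243 ]
deg from start (cw+) -11.25 res px 0.20715322078099213 px/deg 0.15932179052834308
[245.23358081 185.05711022] 1751.0 [245.23358081 185.05711022] 1751.0 [245.21413809 185.7924243 ]
deg from start (cw+) 0.0 res px 0.0 px/deg 0.15932179052834308
```

```bash
python3 -m inch '0 0 0 0 0 0.093 1;0 0 0 0 0 0.093 1;0 0 0 0 0 0.093 1;0.13 -0.2 0 0 0 0 1;0 -0.2 0.2 0 0 0 1;0 0 0.5 0 0 0 1;0 0 0.6 0 0 0 1;0 0 0.6 0 0 0 1;0 0 0.6 0 0 0 1;0 0 0.4 0 0 0 1;0 0 0.15 0 0 0 1;0 0 0 0 0 0 1'; python3 st.py
```

```text
clock: 18.73
tool_pos: [0.4739, -0.0137, 0.1281]
eef_rot: [-179.8, 0.0, 80.1]
force: [0.9, -0.2, 0.1]
gripper_width: 0.012
axis in tool mm 49.40393577479773 63.055566793079066 q7 -32.350303901754046 F [ 0.89339286 -0.23180758  0.09554912]
```

```bash
python3 -m inch '0.1 0.1 -0.07 0 0 0 1;0.1 0 0 0 0 0 1;0.1 0 0 0 0 0 1;0.06 0 0 0 0 0 1;0.06 0 0 0 0 0 1;0.06 0 0 0 0 0 1;0.06 0 0 0 0 0 1;0.06 0 0 0 0 0 1;0.05 0 0 0 0 0 1;0 0 0 0 0 0 1;0 0 0 0 0 0 1'; python3 st.py;  python3 -m inch '-0.15 0 0 0 0 0 1;-0.25 0 0 0 0 0 1;-0.2 0 -0.3 0 0 0 1;0 0 -0.5 0 0 0 1;0 0 -0.6 0 0 0 1;0 0 -0.6 0 0 0 1;0 0 -0.6 0 0 0 1;0 0 -0.4 0 0 0 1;0 0 0 0 0 0 1'; python3 st.py;python3 -c "
from h import *
im=env.get_image('side');cv2.imwrite('pics/s10f.png',im[:,:,::-1])
im=im[170:270,230:330,::-1];cv2.imwrite('pics/s10.png',cv2.resize(im,None,fx=6,fy=6,interpolation=cv2.INTER_CUBIC))
"; python3 ang.py pics/s10f.png
```

```text
clock: 19.65
tool_pos: [0.4842, 0.0114, 0.1325]
eef_rot: [180.0, -0.0, 80.0]
force: [0.1, -0.6, 0.3]
gripper_width: 0.006
axis in tool mm 22.996689206186215 57.192863951341046 q7 -35.19646167541469 F [ 0.10057743 -0.64285758  0.2838954 ]
clock: 20.4
tool_pos: [0.4816, -0.0135, 0.2555]
eef_rot: [179.7, -0.0, 79.9]
force: [0.6, -0.5, 0.1]
gripper_width: 0.005
axis in tool mm 48.06243232217963 55.32690723417812 q7 -24.592071780216827 F [ 0.62877342 -0.50824102  0.12771454]
[245.23358081 185.05711022] 1751.0 [245.6338135  185.12585292] 1319.0 [245.21413809 185.7924243 ]
deg from start (cw+) -1.75 res px 0.3102989604245732 px/deg 0.15932179052834308
```

View pics/s10.png

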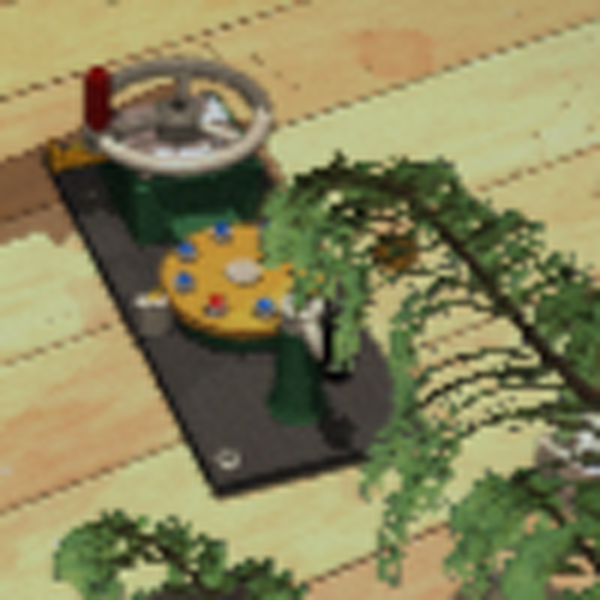

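```bash
python3 -m inch '0 0 0.3 0 0 0 1;0 0 0.5 0 0 0 1;0 0 0.6 0 0 0 1;0 0 0.6 0 0 0 1;0 0 0.6 0 0 0 1;0 0 0.35 0 0 0 1;0.15 0 0 0 0 0 1;0.15 0 0 0 0 0 1;0 0 0 0 0 0 1;0 0 0 0 0 0 1'; python3 st.py
```

```text
clock: 21.28
tool_pos: [0.4827, -0.0001, 0.1354]
eef_rot: [179.9, -0.0, 80.0]
force: [0.4, 0.3, -0.4]
gripper_width: 0.002
axis in tool mm 34.57059297172767 56.65449273961129 q7 -33.80394592754452 F [ 0.36025108  0.27917342 -0.41182318]
```

```bash
python3 -m inch '0.1 0 0.05 0 0 0 1;0.1 0 0 0 0 0 1;0.05 0 0 0 0 0 1;0.04 0 0 0 0 0 1;0.03 0 0 0 0 0 1;0.02 0 0 0 0 0 1;0 0 0 0 0 0 1;0 0 0 0 0 0 1'; python3 st.py
```

```text
clock: 21.95
tool_pos: [0.4844, 0.0123, 0.1325]
eef_rot: [180.0, 0.0, 80.0]
force: [0.0, -1.8, 2.5]
gripper_width: 0.004
axis in tool mm 22.111912279208905 57.09906883680344 q7 -35.558643750769484 F [ 0.04626846 -1.78551874  2.47190254]
```

```bash
python3 -m inch '0.025 0 0 0 0 0 1;0.015 0 0 0 0 0 1;0 0 0 0 0 0 1;0 0 0 0 0 0 1'; python3 st.py;  python3 -m inch '-0.15 0 0 0 0 0 1;-0.25 0 0 0 0 0 1;-0.2 0 -0.3 0 0 0 1;0 0 -0.5 0 0 0 1;0 0 -0.6 0 0 0 1;0 0 -0.6 0 0 0 1;0 0 -0.6 0 0 0 1;0 0 -0.4 0 0 0 1;0 0 0 0 0 0 1'; python3 st.py;python3 -c "
from h import *
im=env.get_image('side');cv2.imwrite('pics/s11f.png',im[:,:,::-1])
im=im[170:270,230:330,::-1];cv2.imwrite('pics/s11.png',cv2.resize(im,None,fx=6,fy=6,interpolation=cv2.INTER_CUBIC))
"; python3 ang.py pics/s11f.png
```

```text
clock: 22.28
tool_pos: [0.4847, 0.0141, 0.1325]
eef_rot: [-180.0, 0.0, 80.0]
force: [-0.5, -1.0, 1.7]
gripper_width: 0.006
axis in tool mm 20.23399847148434 57.164139107777835 q7 -35.74598745994414 F [-0.46212128 -0.98750616  1.73733176]
clock: 23.03
tool_pos: [0.4822, -0.0101, 0.2555]
eef_rot: [179.7, -0.0, 79.9]
force: [0.6, -0.7, -0.6]
gripper_width: 0.007
axis in tool mm 44.55710306767183 55.37799973647059 q7 -25.112070183105025 F [ 0.59235893 -0.73740373 -0.60557886]
[245.23358081 185.05711022] 1751.0 [245.50435471 184.89786223] 1263.0 [245.21413809 185.7924243 ]
deg from start (cw+) 0.0 res px 0.31413122615627387 px/deg 0.15932179052834308
```

View pics/s11.png

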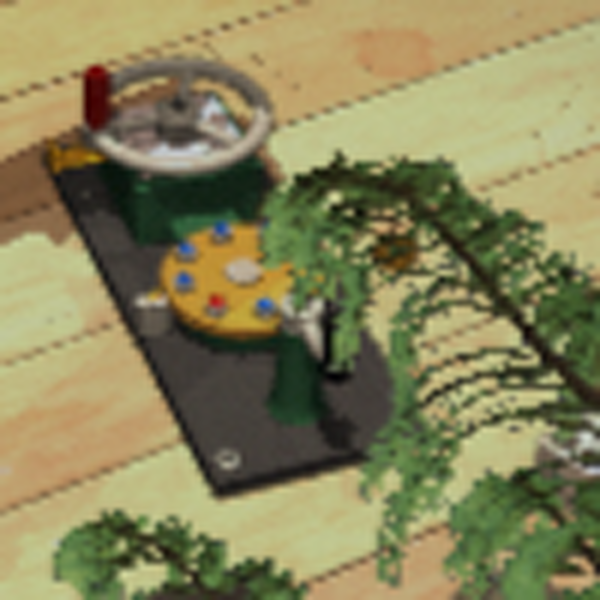

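```bash
python3 -m inch '-0.3 0.12 0 0 0 0 1;-0.6 0.23 0 0 0 0 1;-0.6 0.23 0 0 0 0 1;-0.6 0.23 0 0 0 0 1;-0.6 0.23 0 0 0 0 1;-0.6 0.23 0 0 0 0 1;-0.6 0.23 0 0 0 0 1;-0.6 0.23 0 0 0 0 1;-0.6 0.23 0 0 0 0 1;-0.6 0.23 0 0 0 0 1;-0.6 0.23 0 0 0 0 1;-0.2 0.12 0 0 0 0 1;0 0 0 0 0 0 1';python3 -c "
from h import *
print(env.get_state()['qpos'])
im=env.get_image('top')[:,:,::-1];cv2.imwrite('pics/t12f.png',im);im=im[160:230,230:360];cv2.imwrite('pics/t12.png',cv2.resize(im,None,fx=6,fy=6,interpolation=cv2.INTER_CUBIC))
im=env.get_image('side');cv2.imwrite('pics/s12f.png',im[:,:,::-1])
im=im[170:270,230:330,::-1];cv2.imwrite('pics/s12.png',cv2.resize(im,None,fx=6,fy=6,interpolation=cv2.INTER_CUBIC))
"; python3 ang.py pics/s12f.png
```

```text
clock: 24.17
tool_pos: [0.5344, -0.2856, 0.2508]
eef_rot: [-179.9, 0.0, 79.8]
force: [-0.6, 0.3, 1.2]
gripper_width: 0.003
[ 42.32733692  29.06484333 -25.55832076  94.16294755  14.01641613
  60.07160345   2.27038222]
[245.23358081 185.05711022] 1751.0 [245.49778494 184.61498188] 2483.0 [245.21413809 185.7924243 ]
deg from start (cw+) 1.75 res px 0.44099928668462146 px/deg 0.15932179052834308
```

View pics/t12.png

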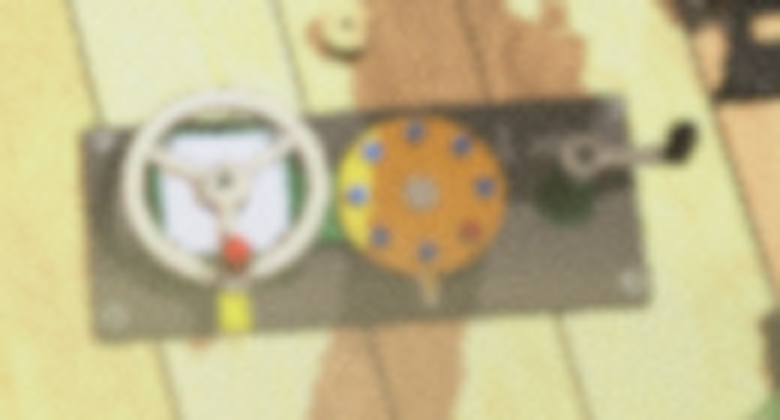

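View pics/s12.png

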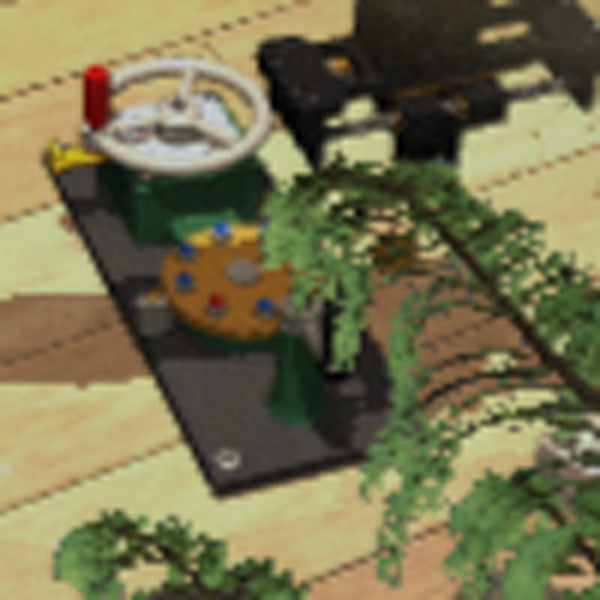

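```bash
cat > angt.py <<'E'
from fit import *
import sys
def cen(f):
    im=cv2.imread(f).astype(float)[196:208,262:276];b,g_,r=im[...,0],im[...,1],im[...,2]
    w=np.clip(r-g_-40,0,None)*(b<r-40);v,u=np.mgrid[196:208,262:276];return np.array([(w*u).sum(),(w*v).sum()])/w.sum(),w.sum()
m=lambda t:proj('top',M(q,(-.06*np.cos(t),.095+.06*np.sin(t),.14)))
a,b=cen('pics/top0.png'),cen(sys.argv[1]);print(a,b);J=(m(.01)-m(-.01))/.02;print('deg',np.degrees(J@(b[0]-a[0])/(J@J)),'px/deg',np.linalg.norm(J)*np.pi/180)
# wheel rotation via polar registration
def pol(f):
    im=cv2.imread(f,0).astype(np.float32);c=proj('top',M(q,(0,.095,.097)));return cv2.warpPolar(im,(24,720),tuple(map(float,c)),20,cv2.INTER_CUBIC)
A,B=pol('pics/top0.png')[:,3:13],pol(sys.argv[1])[:,3:13]
s=np.arange(-40,41);e=[np.corrcoef(A.ravel(),np.roll(B,-k,0).ravel())[0,1] for k in s];k=np.argmax(e);print('spoke rot deg (image cw+)',s[k]*.5,max(e),[round(e[i],3) for i in range(k-4,k+5)])
E
python3 angt.py pics/t12f.png
```

```text
(array([268.57614679, 201.10642202]), np.float64(545.0)) (array([268.89448052, 201.20292208]), np.float64(616.0))
deg -1.1066606999649236 px/deg 0.28122038122238385
spoke rot deg (image cw+) 0.0 0.9892444124743668 [np.float64(0.984), np.float64(0.986), np.float64(0.988), np.float64(0.989), np.float64(0.989), np.float64(0.989), np.float64(0.988), np.float64(0.987), np.float64(0.984)]
```

```bash
python3 -m inch '0.2 0 0 0 0 -0.12 1;0.2 0 0 0 0 -0.12 1;0 0 0 0 0 -0.12 1;0 0 0 0 0 -0.12 1;0 0 0 0 0 -0.12 1;0 0 0 0 0 -0.12 1;0 0 0 0 0 -0.12 1;0 0 0 0 0 -0.12 1;0 0 0 0 0 -0.12 1;0 0 0 0 0 -0.12 1;0 0 0 0 0 -0.12 1;0 0 0 0 0 -0.12 1;0 0 0 0 0 -0.12 1;0 0 0 0 0 0 1'
cat > sl.py <<'E'
from fit import *
s=env.get_state();psi=np.radians(s['eef_rot'][2])
t=lambda P:(lambda d:np.round(1e3*np.array([d[0]*np.cos(psi)+d[1]*np.sin(psi),d[0]*np.sin(psi)-d[1]*np.cos(psi)]),1))(P-s['tool_pos'])
print('lever axis in tool mm',t(LA),'knob(th=0)',t(M(q,(0,-.195,.118))),'q7',s['qpos'][6],'F',s['force'])
E
python3 sl.py
```

```text
clock: 25.43
tool_pos: [0.537, -0.265, 0.2524]
eef_rot: [180.0, -0.0, 169.8]
force: [0.5, -0.2, 0.6]
gripper_width: 0.001
lever axis in tool mm [43.5 55.9] knob(th=0) [43.4 -4.1] q7 80.94925667973969 F [ 0.54702896 -0.23259353  0.60802892]
```

```bash
python3 -m inch '0 -0.1 0.3 0 0 0 1;0 0 0.5 0 0 0 1;0 0 0.6 0 0 0 1;0 0 0.6 0 0 0 1;0 0 0.6 0 0 0 1;0 0 0.35 0 0 0 1;0 0 0 0 0 0 1;0 0 0 0 0 0 1'; python3 sl.py; python3 -c "
from h import *
im=env.get_image('side')
im=im[190:290,250:350,::-1];cv2.imwrite('pics/s13.png',cv2.resize(im,None,fx=6,fy=6,interpolation=cv2.INTER_CUBIC))
"
```

```text
clock: 26.1
tool_pos: [0.5362, -0.2706, 0.1342]
eef_rot: [180.0, -0.1, 169.3]
force: [0.0, 0.5, 1.3]
gripper_width: 0.006
lever axis in tool mm [44.2 61.2] knob(th=0) [43.6  1.2] q7 75.87086294847683 F [0.03918509 0.48611947 1.31644901]
```

View pics/s13.png

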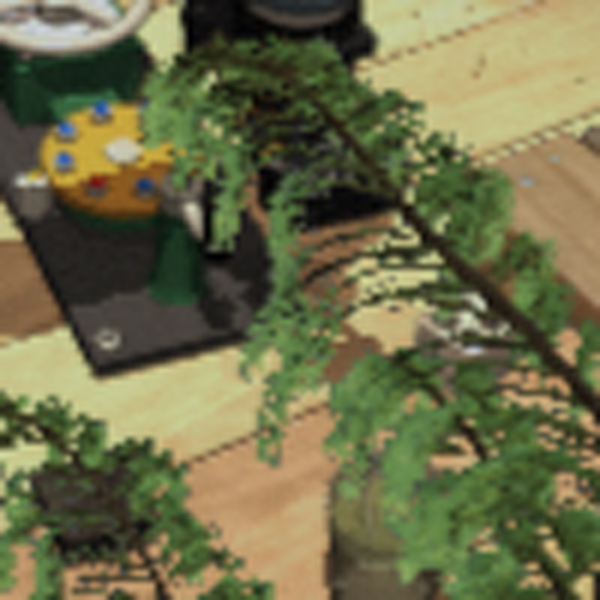

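```bash
python3 -m inch '0.15 0 0 0 0 0 1;0.15 0 0 0 0 0 1;0.15 0 0 0 0 0 1;0.1 0 0 0 0 0 1;0.06 0 0 0 0 0 1;0.133 -0.038 0 0 0 0.087 1;0.133 -0.038 0 0 0 0.087 1;0.133 -0.038 0 0 0 0.087 1;0.133 -0.038 0 0 0 0.087 1;0.133 -0.038 0 0 0 0.087 1;0.133 -0.038 0 0 0 0.087 1'; python3 sl.py; python3 -c "
from h import *
im=env.get_image('side')
im=im[190:290,250:350,::-1];cv2.imwrite('pics/s14.png',cv2.resize(im,None,fx=6,fy=6,interpolation=cv2.INTER_CUBIC))
"
```

```text
clock: 27.07
tool_pos: [0.4804, -0.2627, 0.135]
eef_rot: [179.9, 0.1, 139.2]
force: [2.5, -0.2, 0.2]
gripper_width: 0.006
lever axis in tool mm [21.5 61.2] knob(th=0) [-9.1  9.6] q7 50.386282634489646 F [ 2.46778705 -0.2351582   0.23938653]
```

View pics/s14.png

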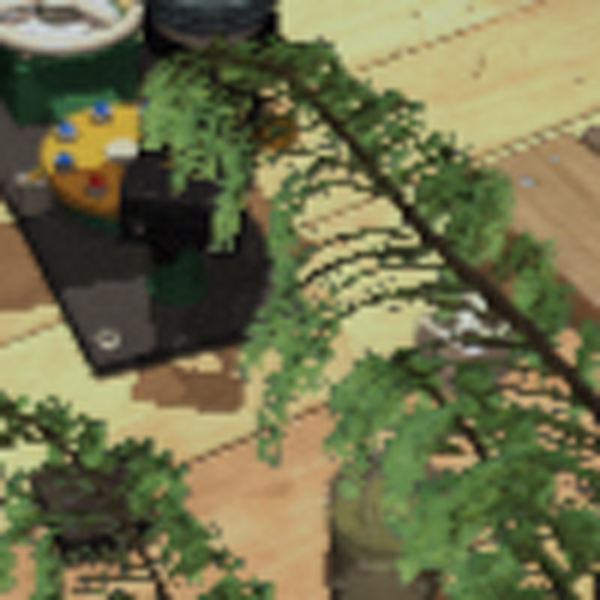

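```bash
python3 -m inch '0.133 -0.038 0 0 0 0.087 1;0.133 -0.038 0 0 0 0.087 1;0.133 -0.038 0 0 0 0.087 1;0.133 -0.038 0 0 0 0.087 1;0.133 -0.038 0 0 0 0.087 1;0.133 -0.038 0 0 0 0.087 1;0.133 -0.038 0 0 0 0.087 1'; python3 sl.py;  python3 -m inch '0.066 -0.019 0 0 0 0.043 1;0.066 -0.019 0 0 0 0.043 1;0 0 0 0 0 0 1'; python3 sl.py
```

```text
clock: 27.7
tool_pos: [0.4512, -0.2385, 0.135]
eef_rot: [179.9, 0.1, 104.4]
force: [2.8, -1.5, -0.6]
gripper_width: 0.005
lever axis in tool mm [21.9 60.2] knob(th=0) [-32.7  35.3] q7 19.411090180772568 F [ 2.77204651 -1.47207178 -0.62146487]
clock: 27.95
tool_pos: [0.4483, -0.2334, 0.1349]
eef_rot: [179.9, 0.0, 99.7]
force: [1.4, 0.0, -0.1]
gripper_width: 0.002
lever axis in tool mm [21.2 60.3] knob(th=0) [-35.3  40. ] q7 14.971653790483408 F [ 1.43471812  0.04941511 -0.09517515]
```

```bash
python3 -m inch '0.066 -0.019 0 0 0 0.043 1;0.066 -0.019 0 0 0 0.043 1;0 0 0 0 0 0 1'; python3 sl.py;  python3 -m inch '0.05 -0.014 0 0 0 0.03 1;0 0 0 0 0 0 1'; python3 sl.py; python3 -m inch '0.04 -0.01 0 0 0 0.02 1;0 0 0 0 0 0 1'; python3 sl.py
```

```text
clock: 28.2
tool_pos: [0.4459, -0.2286, 0.1348]
eef_rot: [180.0, 0.0, 94.8]
force: [0.9, -0.0, 0.2]
gripper_width: 0.004
lever axis in tool mm [21.3 60.3] knob(th=0) [-36.7  44.8] q7 10.397583250107159 F [ 0.94713076 -0.01342907  0.24747722]
clock: 28.37
tool_pos: [0.4451, -0.2268, 0.1347]
eef_rot: [180.0, 0.0, 93.1]
force: [1.5, -0.7, 0.9]
gripper_width: 0.004
lever axis in tool mm [21.3 60.3] knob(th=0) [-37.2  46.6] q7 8.81590382586806 F [ 1.48747575 -0.68969631  0.93161228]
clock: 28.53
tool_pos: [0.4445, -0.2251, 0.1346]
eef_rot: [180.0, 0.0, 91.9]
force: [1.4, -0.3, 2.7]
gripper_width: 0.002
lever axis in tool mm [20.9 60.4] knob(th=0) [-37.8  47.9] q7 7.617490657410202 F [ 1.43929705 -0.31917861  2.6740105 ]
```

Not yet clearly at the stop, so I'll push on in millimetre steps and watch the force.

```bash
for i in 1 ; do python3 -m inch '0.04 -0.01 0 0 0 0.02 1;0 0 0 0 0 0 1'|egrep 'pos|force';  python3 -m inch '0.04 -0.01 0 0 0 0.015 1;0 0 0 0 0 0 1'|egrep 'pos|force'; python3 -m inch '0.03 0 0 0 0 0 1;0 0 0 0 0 0 1'|egrep 'pos|force'; done;python3 sl.py
```

```text
tool_pos: [0.444, -0.2233, 0.1346]
force: [1.9, -1.9, 1.7]
tool_pos: [0.4435, -0.2219, 0.1346]
force: [2.0, -1.1, 1.2]
tool_pos: [0.4435, -0.2216, 0.1347]
force: [0.9, -4.2, 1.0]
lever axis in tool mm [19.5 60.5] knob(th=0) [-39.6  50.2] q7 5.4446821459175485 F [ 0.90284812 -4.17821114  0.97188603]
```

```bash
python3 -m inch '0.03 0 0 0 0 0 1;0 0 0 0 0 0 1'|egrep 'pos|rot|force';  python3 -m inch '0.03 0 0 0 0 0 1;0 0 0 0 0 0 1'|egrep 'pos|force'; python3 sl.py
```

```text
tool_pos: [0.4435, -0.2214, 0.1347]
eef_rot: [180.0, 0.1, 89.8]
force: [3.2, -7.0, -1.0]
tool_pos: [0.4435, -0.2212, 0.1347]
force: [2.0, -9.8, -0.5]
lever axis in tool mm [19.2 60.6] knob(th=0) [-39.9  50.3] q7 5.167285765988658 F [ 1.98292589 -9.7920626  -0.48727086]
```

The stop is reached: force rose from 4 to 10 N with only 0.4 mm of travel. Backing off and lifting clear.

```bash
python3 -m inch '-0.1 0 0 0 0 0 1;-0.2 0 0 0 0 0 1;-0.4 0 0 0 0 0 1;-0.3 0 -0.2 0 0 0 1;0 0 -0.5 0 0 0 1;0 0 -0.7 0 0 0 1;0 0 -0.7 0 0 0 1;-0.4 0 -0.7 0 0 0 1;-0.7 0 -0.2 0 0 0 1;-0.7 0 0 0 0 0 1;-0.7 0 0 0 0 0 1;-0.7 0 0 0 0 0 1;-0.3 0 0 0 0 0 1;0 0 0 0 0 0 1';python3 -c "
from h import *
im=env.get_image('top')[:,:,::-1];cv2.imwrite('pics/t15f.png',im);im=im[160:230,230:360];cv2.imwrite('pics/t15.png',cv2.resize(im,None,fx=6,fy=6,interpolation=cv2.INTER_CUBIC))
im=env.get_image('side');cv2.imwrite('pics/s15f.png',im[:,:,::-1])
"; python3 ang.py pics/s15f.png; python3 angt.py pics/t15f.png
```

```text
clock: 30.53
tool_pos: [0.4414, -0.4006, 0.2536]
eef_rot: [-179.9, -0.0, 89.6]
force: [0.7, 0.0, -0.8]
gripper_width: 0.008
[245.23358081 185.05711022] 1751.0 [245.49279424 184.5928743 ] 2498.0 [245.21413809 185.7924243 ]
deg from start (cw+) 2.0 res px 0.44673592594833 px/deg 0.15932179052834308
(array([268.57614679, 201.10642202]), np.float64(545.0)) (array([268.90018149, 201.18511797]), np.float64(551.0))
deg -1.1310962384940138 px/deg 0.28122038122238385
spoke rot deg (image cw+) 0.0 0.9911428209856548 [np.float64(0.985), np.float64(0.988), np.float64(0.99), np.float64(0.991), np.float64(0.991), np.float64(0.991), np.float64(0.99), np.float64(0.989), np.float64(0.987)]
```

View pics/t15.png

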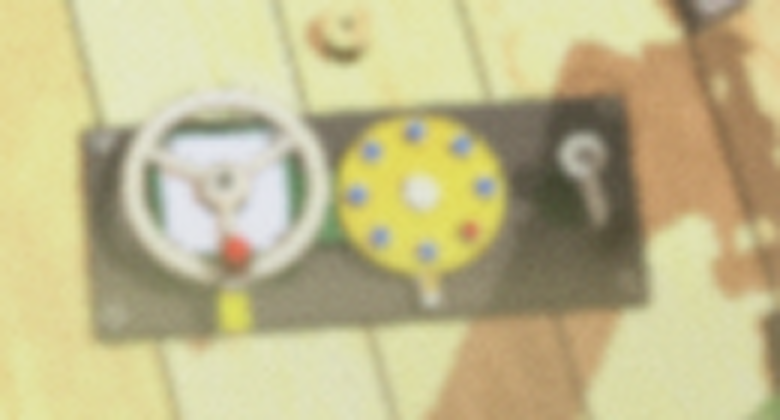

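View pics/s15f.png

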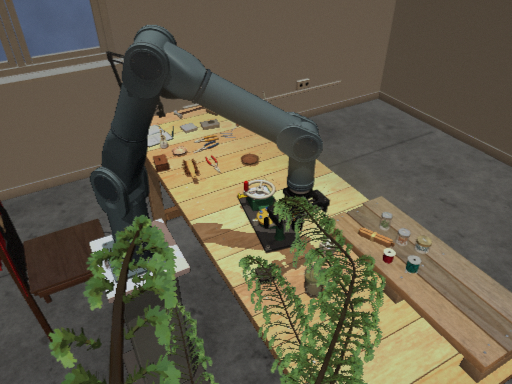

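View pics/t15f.png

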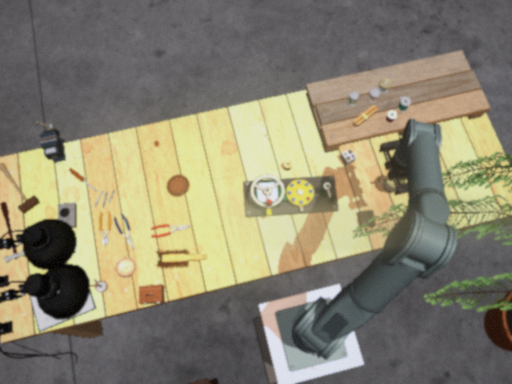

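```bash
python3 - <<'E'
from fit import *
for a in (1.1,1.25,1.4):
    for r,z in((.045,.1),(.06,.142)):
        p=proj('top',M(q,(-r*np.sin(a),-.135-r*np.cos(a),z)));u=(p-[230,160])*6+2.5;print(a,r,u.round())
print(env.get_state()['force'],np.abs(env.get_state()['qvel']).max())
im=cv2.imread('pics/t15f.png')[175:215,315:350];im=cv2.convertScaleAbs(im,alpha=1.6,beta=-40);cv2.imwrite('pics/t15k.png',cv2.resize(im,None,fx=14,fy=14,interpolation=cv2.INTER_CUBIC))
E
```

```text
1.1 0.045 [621. 214.]
1.1 0.06 [645. 212.]
1.25 0.045 [612. 219.]
1.25 0.06 [633. 218.]
1.4 0.045 [602. 222.]
1.4 0.06 [619. 222.]
[-0.09312227  1.22610975 -0.28518518] 1.1715374787158817
```

View pics/t15k.png

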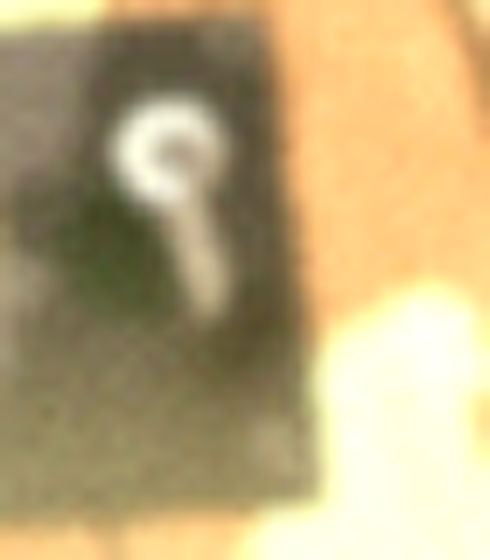

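The lever arm's end is at zoomed pixel (600,215), which fits 1.4 rad (predicted (602,222)). The handle stands at the tab, with the estimates between -1° and +2°.

```bash
python3 -c "
from station import env
print(env.job_done(), env.get_state()['clock'])"
```

```text
the job is handed in; nothing more can be done
the job is handed in; nothing more can be done
```

The hand wheel has been pushed one full turn clockwise, the clamp lever is against its stop, and the job is handed in. The robot clock read about 30.5 s. All pushing was done with the closed fingertips, in three strokes round the wheel plus two small finishing nudges, and nothing was pinched.

**Wheel:** The handle is back at the yellow tab. My three readings of its angle did not quite agree:

| Reading | Angle from start |
|---|---|
| Top view, handle | −1.1° (just short) |
| Top view, spokes | 0° |
| Side view, handle | +2° (past the tab), though one pixel is about 6° there |

**Dial:** It moved by one setting: the red bead now sits where its neighbour was.

**Lever:** At the stop the push force rose from 4 to 10 N with only 0.4 mm of travel. The arm's direction in the final top view matches 1.4 rad. The black knob itself was hard to see against the dark plate, so I relied on the force and the visible arm.

**Surroundings:** The wheel push read about 4 N at most. The spool and the steel cube look unmoved, and I saw no sign of contact with anything else. The tea glass was partly hidden in the final pictures, but the fingertips stayed more than 15 mm above its rim.

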